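# Free the jammed bar caddy from the service well

### The arm

A 6-joint arm with a two-finger parallel gripper is mounted at the origin on the work surface. World frame = base frame: x ahead of the robot, y to its left, z up, the work surface at z = 0. Lengths are in m, angles in rad, forces in N, time in s.
With the tool pointing down it reaches from about 0.25 to 0.725 m from the base axis. Payload 4 kg.
Tool frame: the origin (TCP) lies on the centre line of the jaws, within the pads' length; the fingertips stand 25 mm ahead of it and the grasp point (between the pads) lies 6 mm ahead of it; z points along the fingers, x is the direction in which the jaws open and shut, and the axes are right-handed (so a half turn about z gives the same grasp; the last joint's range is limited). The gripper opens to 85 mm and grips with 20 to 120 N. Pads are 22 mm wide; open, the fingers measure 114 mm over their backs; the gripper's body (76 mm by 85 mm) begins 54 mm behind the grasp point. The pads swing forward as they close: fully open they stand 13 mm farther back than shut.
Start: joints at [-1.202, 0.241, 0.005, 1.335, 0, 1.571], TCP at [0.18, -0.466, 0.256] pointing down, gripper open.
Joint ranges: [-2.72, 2.72], [-1.05, 1.87], [-1.09, 1.28], [-1.99, 2.15], [-1.42, 1.44], [-3.14, 3.14]. Speed limits (rad/s): [2.79, 2.79, 3.14, 3.14, 3.14, 3.14].

### API

Orientations are given as a unit quaternion [x, y, z, w].
In Python, from workcell import bot, imaging, order gives the robot as it stands.
- The arm moves only by the tool carry_out, never from a script. Its argument "moves" is a list of rows, each a list of 5 numbers: the shift along the tool's x, y, z scaled (see below), then the turn about the tool's z scaled (see below), then the opening, from -1 (shut) to 1 (fully open). In form: [[tx, ty, tz, roll, hand], ...]. A call has 1 to 20 rows; each row is the pose to reach, as a shift and turn from the pose commanded when the call began, along the tool's axes at that moment; what a row does not reach only later rows make up. The controller multiplies each number of a shift by 0.1 m and each number of a turn by 90 degrees. A row lasts 1/10 s, in which the tool goes at most 50 mm and 8.59 degrees, less where a joint would pass 70% of its speed; a pose out of reach is approached as far as the arm can. A call with a number of a shift or a turn outside -1 to 1 is refused whole. A call with a gripper value outside its range is refused whole. The fingers move at their own pace and stop on an object; the grip force is fixed at half the most. Time passes only in rows, so rows that repeat a pose let the fingers close. It gives the time, the measured TCP pose, the force and the opening at its end, in the units of the state.
- bot.get_obs(): the state, without advancing time (a new reading comes with each control period).
- imaging.camera(name): name is "side" or "top"; returns the picture (420x560x3 uint8, red, green, blue); there is no depth.
- imaging.camera_model(name): a dict with "fovy" (degrees; the focal length in pixels is half the picture's height over the tangent of half this angle, whatever the lens; pixels are square), "cx", "cy" (the principal point, pixels), "eye" and "rotation" of the camera in the world. Camera axes: x right, y up, looking along -z (the intrinsics and any distortion apply to the point x, -y, -z); pixel columns grow to the right and rows downward; lengths in m; the calibration is good to about 2 mm. A picture is of the moment at which its call begins. camera_model takes no time and is no camera call.
- order.job_done(): hands the job in, once; it reports no verdict.
The state is a dict: "clock": time; "joint_pos": joint angles; "joint_vel": joint speeds; "tau": joint torques, N m; "eef_pos": TCP position; "tool_rot": TCP orientation; "ft_force": force on the tool from outside, world axes, zero at the start; "ft_torque": the same for the moment, N m; "grip_width": finger opening in m.
Only numpy, scipy, OpenCV 4.12 (cv2) and the standard library are available. Lean on these libraries where they do the work, as an engineer would, in place of code of your own. Each camera call takes 0.05 s, during which the arm holds its last target.

### The job

The wooden caddy has tipped over and wedged cornerwise in the steel service well. Take it by its handle board, turn it level inside the well so that its corners come free, without forcing it against the steel, then lift it out and set it gently, upright, in the middle of the round wooden board and let it go. Leave the pitcher, the syrup bottle and the tamper where they stand.

Things in the scene. Friction and masses are not known exactly. Their poses are not given: they have to be found in the camera images.
- caddy: Loose open-topped plywood caddy, 140 (x) x 80 (y) x 70 mm high (z), walls and floor 6 mm, 0.33 to 0.6 kg. Origin: centre of the underside. At the start its +x end is raised 31.5 degrees, its underside hooked 6 mm over the well's rail; its low edge stands on the well's floor, its end face against the ridge. Its x lies along the well's x; it is up to 6 mm off the well's middle in y.
- caddy_handle (a point): Middle of the top edge of the caddy's handle board: an upright board across the caddy's middle (at its x = 0), 14 mm thick along x, 68 mm wide along y, its top 125 mm above the underside and 55 mm above the rim. z runs up the board; at the start it leans 31.5 degrees towards the well's -x end.
- well: Fixed steel service well, open on top. Origin: on the work surface under the middle of the mouth; x along its length towards the rail end. In its frame: floor top z = 4 mm; end walls 100 mm high, inner faces at x = -98 and +86 mm; side walls 45 mm high, inner faces at y = -50 and +50 mm. So there is more room under the lip at the -x end than at the rail end.
- well_mouth (a point): Middle of the well's mouth, 100 mm above the work surface. Lips 4 mm thick (z 96 to 100 mm) fold in from both end walls, so the mouth runs from x = -74 to +74 mm: 148 mm for the 140 mm caddy, which spans 153 to 157 mm when tilted 15 to 32 degrees and passes only within about 7 degrees of level. No lips on the long sides.
- well_rail (a point): Middle of the free upper edge of the catch rail, a fixed ledge across the well's +x end: x = 74 to 87 mm, z = 68 to 74 mm in the well's frame, full width. The caddy's raised end hangs on it and comes off when the caddy moves 6 mm or more to -x.
- well_ridge (a point): Middle of the upper +x edge of a fixed ridge across the well's floor: x = -48.8 to -43.8 mm, top at z = 9 mm (5 mm above the floor) in the well's frame. It keeps the caddy's low end from sliding to -x until that end is raised over it.
- board: Fixed round serving board of wood, 230 mm across, 18 mm thick. Origin: centre of its underside on the work surface, z up.
- pitcher: Bystander: loose steel milk pitcher with handle, 84 mm across, 105 mm high. Origin: centre of its underside.
- syrup: Bystander: loose amber glass bottle, 68 mm across, 230 mm high. Origin: centre of its underside.
- tamper: Bystander: loose dark steel coffee tamper, 54 mm across, 90 mm high. Origin: centre of its underside.
Things that resemble listed ones, but are neither listed nor needed, are in the scene too. What is shaped like the well but black or green is not meant.

How it is judged:
On the way, in this order (a step that is already met when the one before it is completed fails the run):
1. the caddy is turned level (within 7 degrees) while still down inside the well (angle between caddy's own z axis and vertical below 0.122 rad and z of caddy in the frame of well below 0.085 m and horizontal distance between caddy and well below 0.035 m), for 0.1 s.
2. the caddy is lifted clear of the well's rim (height (world z) of caddy above 0.102 m), for 0.1 s.
At the end, for the whole second after the job is handed in: The caddy stands upright (within 3.4 degrees) and at rest on the round board, its centre within 32 mm of the board's centre, so that its whole foot is on the board, and is released (horizontal distance between caddy and board below 0.032 m and z of caddy in the frame of board between 0.014 and 0.023 m and angle between caddy's own z axis and vertical below 0.06 rad and linear speed of caddy below 0.02 m/s and contact force between the fingers and caddy below 0.1 N); the robot touches nothing.
It fails at once if the caddy is forced against the well with more than 45 N (contact force between caddy and well above 45 N).
It fails at once if the caddy is let go while its underside is more than 60 mm above the work surface (height (world z) of caddy above 0.06 m and contact force between each of the arm, the fingers, well and caddy below 0.05 N).
It fails at once if the caddy is banged onto the board with more than 60 N (contact force between caddy and board above 60 N).
It fails at once if the pitcher, syrup bottle or tamper is moved more than 25 mm or knocked over (distance of any of pitcher, syrup, tamper from where it was at the start of the episode above 0.025 m or angle between any of pitcher, syrup, tamper's own z axis and vertical above 0.35 rad).
It also fails if it takes over 56 s, if anything falls off the work surface, if the arm or the gripper's body presses on something with over 40 N, if the wrist force passes 120 N, or if a joint passes its speed limit or range.

## Working session

There is one attempt and no reset: what is moved stays moved. The work goes in short steps, Python scripts to look and compute and a tool call to move; the robot and the scene stay as the last step left them, time stands still between calls to the robot, and variables do not carry over. Pictures are saved under pics/ and viewed, and the job is handed in when it is done.

Besides the shell and the picture viewer there is one more tool, called after "Request:" as name(argument=value, ...) on one line, values as JSON. carry_out: Moves the arm, as the interface text tells. Its arguments: {"type":"object","properties":{"moves":{"type":"array","items":{"type":"array","items":{"type":"number","minimum":-1,"maximum":1}}}},"required":["moves"]}

```bash
ls; mkdir -p pics; python3 - <<'E'
from workcell import bot, imaging, order
import cv2
print(bot.get_obs())
for n in ("side","top"):
    im=imaging.camera(n); cv2.imwrite(f"pics/{n}0.png",im[:,:,::-1]); print(n,imaging.camera_model(n))
E
```

```text
pics
{'clock': 0.0, 'joint_pos': array([-1.20197051e+00,  2.41429507e-01,  3.69680164e-03,  1.33521633e+00,
        4.24201545e-05,  1.57082432e+00]), 'joint_vel': array([-2.10911386e-03, -3.94292579e-05,  6.77318858e-04, -3.46596874e-04,
        1.00615377e-03, -4.05801935e-05]), 'tau': array([ 4.13234156e-04, -3.72318435e+01,  2.52406597e+01,  1.69592845e-02,
       -1.35096388e-04, -8.45767147e-06]), 'eef_pos': array([ 0.18005536, -0.46581283,  0.2553942 ]), 'tool_rot': array([ 8.24770493e-01, -5.65466599e-01, -8.75771105e-04, -6.26112614e-04]), 'ft_force': array([-1.0067327 ,  0.03581046,  0.15776363]), 'ft_torque': array([ 0.0101016 , -0.01556563, -0.0598412 ]), 'grip_width': 0.08539595089526025}
side {'fovy': 46.22284032989755, 'cx': 275.8713502144455, 'cy': 221.49261550479025, 'eye': array([-0.16459767,  0.92534968,  0.89192165]), 'rotation': array([-0.15100627,  0.43685533,  0.84134625, -0.28016248])}
top {'fovy': 47.05913520944983, 'cx': 287.19335916577796, 'cy': 210.73399842946955, 'eye': array([0.35035379, 0.03832999, 1.41881045]), 'rotation': array([-0.04547077,  0.05447598,  0.70606445, -0.7045834 ])}
```

View pics/side0.png

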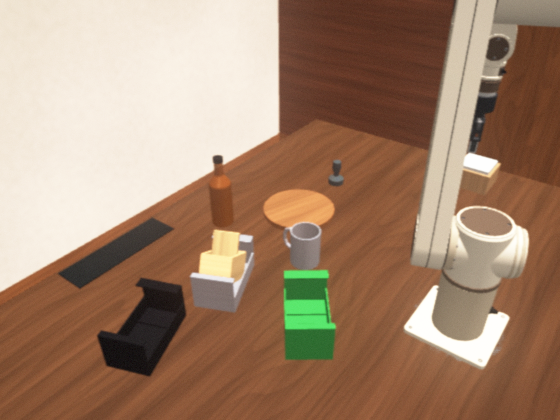

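View pics/top0.png

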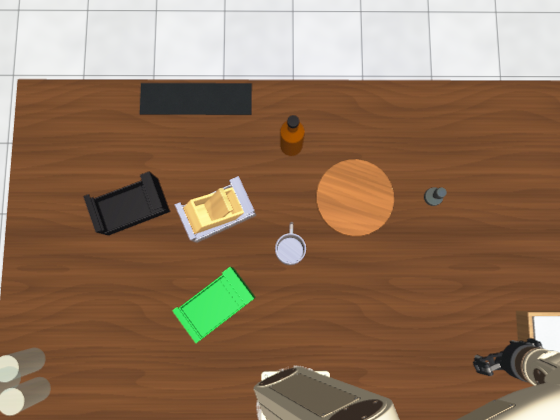

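```bash
cat > h.py <<'E'
import numpy as np, cv2
from scipy.spatial.transform import Rotation as R
from workcell import bot, imaging, order
CM={n:imaging.camera_model(n) for n in("side","top")}
def f(c): return 210/np.tan(np.radians(c["fovy"])/2)
def ray(n,u,v):
    c=CM[n]; d=np.array([(u-c["cx"])/f(c),-(v-c["cy"])/f(c),-1.]); d=R.from_quat(c["rotation"]).apply(d); return np.array(c["eye"]),d/np.linalg.norm(d)
def onz(n,u,v,z):
    e,d=ray(n,u,v); return e+d*(z-e[2])/d[2]
def proj(n,p):
    c=CM[n]; q=R.from_quat(c["rotation"]).inv().apply(np.atleast_2d(p)-c["eye"]); return np.c_[c["cx"]+f(c)*q[:,0]/-q[:,2], c["cy"]-f(c)*q[:,1]/-q[:,2]]
def tri(a,b):
    e1,d1=ray("side",*a); e2,d2=ray("top",*b)
    A=np.c_[d1,-d2]; s=np.linalg.lstsq(A,e2-e1,rcond=None)[0]
    p,q=e1+s[0]*d1,e2+s[1]*d2; return (p+q)/2,np.linalg.norm(p-q)
def crop(n,x0,y0,x1,y1,k,out):
    im=cv2.imread(n)[y0:y1,x0:x1]; im=cv2.resize(im,None,fx=k,fy=k,interpolation=cv2.INTER_CUBIC)
    for x in range((x0//10+1)*10,x1,10): cv2.putText(im,str(x),((x-x0)*k,8),0,.3,(255,0,255),1); cv2.line(im,((x-x0)*k,10),((x-x0)*k,14),(255,0,255),1)
    for y in range((y0//10+1)*10,y1,10): cv2.putText(im,str(y),(0,(y-y0)*k),0,.3,(255,0,255),1)
    cv2.imwrite(out,im)
E
python3 - <<'E'
from h import *
crop("pics/top0.png",165,165,265,250,7,"pics/ct.png")
crop("pics/side0.png",180,215,270,315,6,"pics/cs.png")
print(onz("top",215,210,.1),onz("top",355,198,.018))
t=cv2.imread("pics/top0.png");hsv=cv2.cvtColor(t,cv2.COLOR_BGR2HSV)
print(hsv[198,355],hsv[198,330],hsv[260,400],hsv[210,210])
E
```

```text
[0.54044992 0.22030507 0.1       ] [ 0.5875533  -0.18004309  0.018     ]
[ 14 163 205] [ 13 159 192] [ 12 153 118] [ 18 133 225]
```

View pics/ct.png

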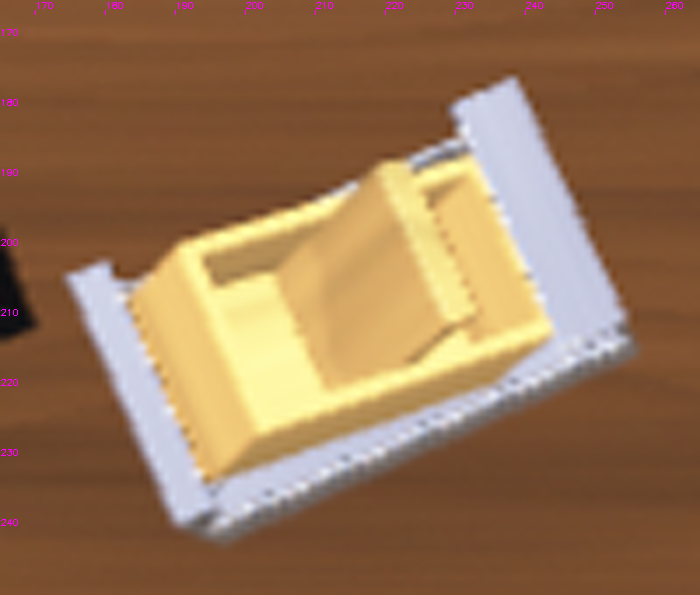

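View pics/cs.png

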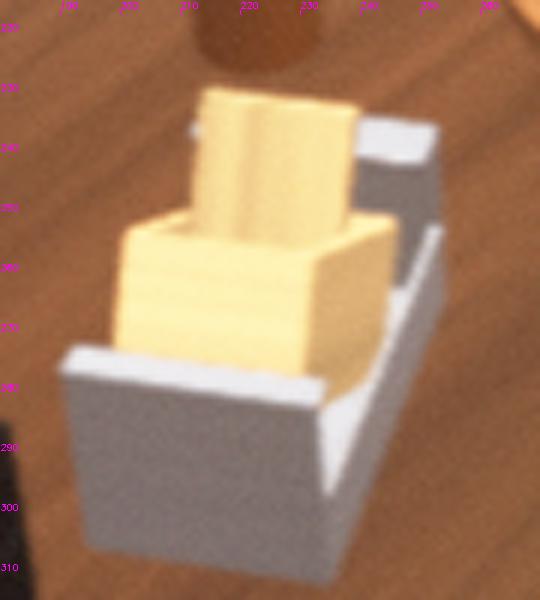

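```bash
cat > m.py <<'E'
from h import *
t=cv2.imread("pics/top0.png"); hsv=cv2.cvtColor(t,cv2.COLOR_BGR2HSV)
m=((hsv[...,1]<60)&(hsv[...,2]>150)).astype(np.uint8); m[:165]=0;m[245:]=0;m[:,:165]=0;m[:,262:]=0
n,l,s,c=cv2.connectedComponentsWithStats(m)
for i in range(1,n):
    if s[i,4]>20: print("steel",s[i],c[i])
# lips: outer corners top view at z=.1
P={k:onz("top",*v,.1) for k,v in dict(Lo_top=(174.3,204.8),Lo_bot=(190.5,239.6),Ro_top=(238.3,176.8),Ro_bot=(254.3,211.5),Ri_top=(229.5,180.8)).items()}
for k in P: print(k,P[k].round(4))
print("len",np.linalg.norm(P["Lo_top"]-P["Ro_top"]),np.linalg.norm(P["Lo_bot"]-P["Ro_bot"]),"wid",np.linalg.norm(P["Lo_top"]-P["Lo_bot"]),np.linalg.norm(P["Ro_top"]-P["Ro_bot"]),"lipR",np.linalg.norm(P["Ro_top"]-P["Ri_top"]))
# board
m=cv2.inRange(hsv,(8,100,150),(20,255,255)); m[:150]=0;m[245:]=0;m[:,:310]=0;m[:,402:]=0
cn=max(cv2.findContours(m,0,cv2.CHAIN_APPROX_NONE)[0],key=cv2.contourArea); el=cv2.fitEllipse(cn); print(el)
print("board",onz("top",*el[0],.018), "diam",np.linalg.norm(onz("top",el[0][0]-el[1][0]/2,el[0][1],.018)-onz("top",el[0][0]+el[1][0]/2,el[0][1],.018)))
s=cv2.imread("pics/side0.png"); hs=cv2.cvtColor(s,cv2.COLOR_BGR2HSV)
m=cv2.inRange(hs,(5,120,130),(20,255,255)); m[:185]=0;m[232:]=0;m[:,:258]=0;m[:,340:]=0
cn=max(cv2.findContours(m,0,cv2.CHAIN_APPROX_NONE)[0],key=cv2.contourArea); es=cv2.fitEllipse(cn); print(es,"board side",onz("side",*es[0],.018))
# side lip outer corners (near end top)
for k,v in dict(nearL=(190.3,276.5),nearR=(233.5,283)).items(): print(k,onz("side",*v,.1).round(4))
E
python3 m.py
```

```text
steel [175 176  80  65 958] [219.89352818 210.93528184]
Lo_top [0.5551 0.3327 0.1   ]
Lo_bot [0.4588 0.2856 0.1   ]
Ro_top [0.6338 0.1572 0.1   ]
Ro_bot [0.5361 0.112  0.1   ]
Ri_top [0.6225 0.1815 0.1   ]
len 0.19233826873680762 0.1900905450271632 wid 0.10712017600792222 0.10765388314025204 lipR 0.026846893038130454
((354.8648986816406, 197.10511779785156), (75.32861328125, 77.30184936523438), 123.3006591796875)
board [ 0.59023128 -0.17970483  0.018     ] diam 0.22272599057997275
((297.51922607421875, 207.08522033691406), (51.23859405517578, 97.39339447021484), 90.97151947021484) board side [ 0.5893544  -0.17363217  0.018     ]
nearL [0.5519 0.3351 0.1   ]
nearR [0.452  0.2902 0.1   ]
```

```bash
cat > w.py <<'E'
from h import *
C=np.array([[.5551,.3327],[.4588,.2856],[.6338,.1572],[.5361,.1120]])
ex=((C[0]-C[2])+(C[1]-C[3])); ex/=np.linalg.norm(ex)
ew=((C[0]-C[1])+(C[2]-C[3])); ew/=np.linalg.norm(ew)
ang=np.arctan2(ex[1],ex[0]); ang2=np.arctan2(-ew[0],ew[1]); # ey=z x ex
YAW=ang
def setup(yaw):
    X=np.array([np.cos(yaw),np.sin(yaw),0]);Y=np.array([-X[1],X[0],0]);return X,Y
ey=np.array([-ex[1],ex[0]])
s=np.sign(ew@ey); yaw2=np.arctan2(-(s*ew)[0],(s*ew)[1])
YAW=(2*ang+yaw2)/3
X,Y=setup(YAW); O=np.r_[C.mean(0),0]+.006*X
def W(x,y,z): return O+X*x+Y*y+np.array([0,0,z])
E
python3 - <<'E'
from w import *
print(np.degrees([ang,yaw2,YAW]),O)
th=np.radians(31.5)
def cad(a,y,b): 
    return W(.019+a*np.cos(th)-b*np.sin(th),y,.0406+a*np.sin(th)+b*np.cos(th))
pts=[cad(sx*.007,sy*.034,.125) for sx in(-1,1) for sy in(-1,1)]
rim=[cad(sx*.07,sy*.04,.07) for sx,sy in((-1,-1),(-1,1),(1,1),(1,-1))]
lip=[W(x,y,.1) for x in(-.101,-.074,.074,.089) for y in(-.053,.053)]
for n in("top","side"):
    print(n,"handle",proj(n,pts).round(1).tolist(),"\nrim",proj(n,rim).round(1).tolist(),"\nlip",proj(n,lip).round(1).tolist(), "board",proj(n,[[.59,-.18,.018]]).round(1))
    im=cv2.imread(f"pics/{n}0.png")
    k=6; x0,y0,x1,y1=(165,165,265,250) if n=="top" else (180,215,270,315)
    im=cv2.resize(im[y0:y1,x0:x1],None,fx=k,fy=k,interpolation=cv2.INTER_CUBIC)
    for P,col in((pts,(0,0,255)),(rim,(255,0,0)),(lip,(0,200,0))):
        for u,v in proj(n,P): cv2.circle(im,(int((u-x0+.5)*k),int((v-y0+.5)*k)),3,col,-1)
    cv2.imwrite(f"pics/ov_{n}.png",im)
E
```

```text
[114.078118   115.4438528  114.53336293] [0.54345866 0.22733332 0.        ]
top handle [[223.0, 187.2], [233.3, 210.0], [218.6, 188.5], [228.9, 211.4]] 
rim [[233.6, 187.0], [245.0, 212.2], [202.0, 226.9], [190.2, 200.0]] 
lip [[238.2, 176.9], [253.8, 211.1], [229.3, 180.8], [244.8, 215.2], [180.2, 202.7], [195.3, 237.5], [175.1, 204.9], [190.3, 239.8]] board [[355.  197.2]]
side handle [[215.2, 228.3], [240.3, 231.5], [213.5, 228.6], [238.9, 231.8]] 
rim [[218.3, 246.4], [246.5, 250.2], [232.1, 256.3], [201.0, 252.1]] 
lip [[215.5, 230.2], [252.8, 234.9], [212.3, 235.9], [250.2, 240.8], [193.0, 271.1], [234.4, 277.0], [190.9, 275.0], [232.6, 281.1]] board [[298.5 206.2]]
```

View pics/ov_top.png

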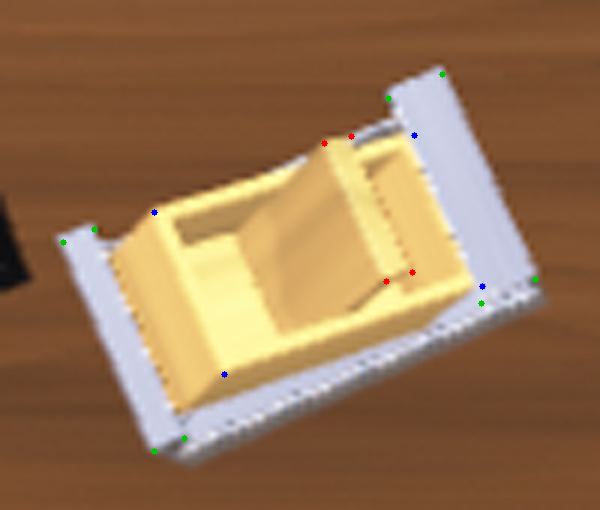

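View pics/ov_side.png

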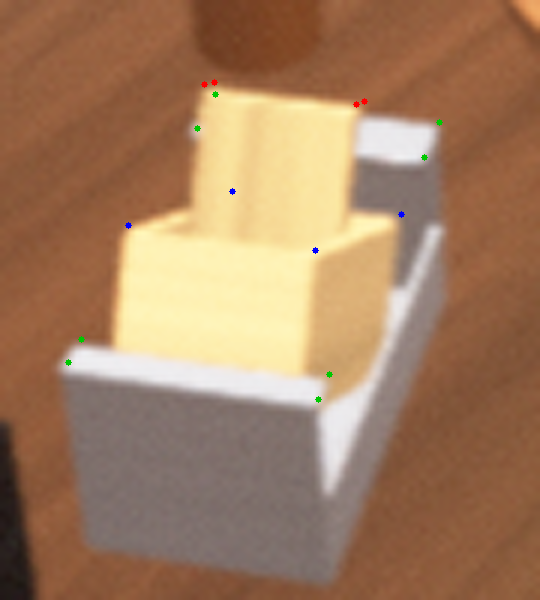

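```bash
cat > plan.py <<'E'
from w import *
def go(target, yawx=None):
    o=bot.get_obs(); r=R.from_quat(o["tool_rot"]); d=r.inv().apply(np.array(target)-o["eef_pos"])
    tx=r.apply([1,0,0]); y=np.degrees(np.arctan2(tx[1],tx[0]))
    print("t",o["clock"],"pos",o["eef_pos"].round(4),"q6",o["joint_pos"].round(2),"yaw_x",y.round(2),"tz",r.apply([0,0,1]).round(3),"F",o["ft_force"].round(1),"w",o["grip_width"].round(4))
    print("need /0.1m:",(d/.1).round(3))
    if yawx is not None:
        dd=[((yawx-y+180+k)%360-180) for k in(0,180)]
        print("world turn",np.round(dd,1),"roll units (tool z down => negative)",np.round([-a/90 for a in dd],3))
E
python3 - <<'E'
from plan import *
g=W(-.0348,0,.1284+.006); print("grasp tcp",g, "Y",Y,"X",X)
go([g[0],g[1],.33],np.degrees(YAW)+90)
print("pitcher",onz("top",290.5,250,.105),"syrup",onz("top",293,122,.23),onz("top",291,145,.0),"tamper",onz("top",433,197,.02))
print(np.linalg.norm(g[:2]))
E
```

```text
grasp tcp [0.55790842 0.19567507 0.1344    ] Y [-0.90971964 -0.41522304  0.        ] X [-0.41522304  0.90971964  0.        ]Traceback (most recent call last):
  File "<stdin>", line 3, in <module>
  File "plan.py", line 5, in go
    print("t",o["clock"],"pos",o["eef_pos"].round(4),"q6",o["joint_pos"].round(2),"yaw_x",y.round(2),"tz",r.apply([0,0,1]).round(3),"F",o["ft_force"].round(1),"w",o["grip_width"].round(4))
                                                                                                                                                                   ^^^^^^^^^^^^^^^^^^^^^
AttributeError: 'float' object has no attribute 'round'
```

```bash
sed -i 's/o\["grip_width"\].round(4)/round(float(o["grip_width"]),4)/' plan.py; python3 - <<'E'
from plan import *
g=W(-.0348,0,.1284+.006)
go([g[0],g[1],.33],np.degrees(YAW)+90)
print("pitcher",onz("top",290.5,250,.105),"syrup",onz("top",293,122,.23),onz("top",291,145,.0),"tamper",onz("top",433,197,.02))
E
```

```text
t 0.1 pos [ 0.1801 -0.4659  0.2555] q6 [-1.2   0.24  0.    1.34 -0.    1.57] yaw_x -68.87 tz [-0.001  0.002 -1.   ] F [ 0.2  0.4 -0.3] w 0.0852
need /0.1m: [-4.81  -5.909 -0.736]
world turn [-86.6  93.4] roll units (tool z down => negative) [ 0.962 -1.038]
pitcher [0.42954128 0.01260023 0.105     ] syrup [0.74885598 0.00736038 0.23      ] [0.75363761 0.00777094 0.        ] tamper [ 0.59000996 -0.41057957  0.02      ]
```

Request:
carry_out(moves=[[0,0,-0.75,0,1],[0,0,-0.75,0,1],[-1,-1,-0.75,-0.2,1],[-1,-1,-0.75,-0.4,1],[-1,-1,-0.75,-0.4,1],[-1,-1,-0.75,-0.4,1]])

```text
clock: 0.7
eef_pos: [0.2384, -0.3331, 0.3315]
tool_rot: [0.957, -0.291, -0.0, -0.001]
ft_force: [-0.1, -1.4, 1.0]
grip_width: 0.0855
```

```bash
python3 - <<'E'
from plan import *
g=W(-.0348,0,.1284+.006)
go([g[0],g[1],.33],np.degrees(YAW)+90)
E
```

```text
t 0.7 pos [ 0.2384 -0.3331  0.3315] q6 [-0.95  0.04 -0.04  1.49  0.    1.21] yaw_x -33.84 tz [ 0.     0.002 -1.   ] F [-0.1 -1.4  1. ] w 0.0855
need /0.1m: [-0.291 -6.172  0.025]
world turn [-121.6   58.4] roll units (tool z down => negative) [ 1.351 -0.649]
```

Request:
carry_out(moves=[[0,-1,0,-0.1,1],[0,-1,0,-0.2,1],[0,-1,0,-0.3,1],[0,-1,0,-0.4,1],[0,-1,0,-0.5,1],[0,-1,0,-0.6,1],[0,-1,0,-0.65,1],[0,-1,0,-0.65,1]])

```text
clock: 1.5
eef_pos: [0.2939, -0.2544, 0.3309]
tool_rot: [0.978, 0.208, -0.0, -0.0]
ft_force: [-0.2, -0.2, 0.0]
grip_width: 0.0855
```

```bash
python3 - <<'E'
from plan import *
g=W(-.0348,0,.1284+.006)
go([g[0],g[1],.33],np.degrees(YAW)+90)
E
```

```text
t 1.5 pos [ 0.2939 -0.2544  0.3309] q6 [-0.71 -0.   -0.08  1.49  0.    0.44] yaw_x 24.0 tz [-0.001  0.001 -1.   ] F [-0.2 -0.2  0. ] w 0.0855
need /0.1m: [ 4.242 -3.038  0.01 ]
world turn [-179.5    0.5] roll units (tool z down => negative) [ 1.994 -0.006]
```

Request:
carry_out(moves=[[0.5,-0.35,0,0,1],[1,-0.7,0,0,1],[1,-0.7,0,0,1],[1,-0.7,0,0,1]])

```text
clock: 1.9
eef_pos: [0.3578, -0.1481, 0.331]
tool_rot: [0.978, 0.209, -0.0, -0.0]
ft_force: [0.6, -0.3, -0.5]
grip_width: 0.0856
```

Request:
carry_out(moves=[[0.5,-0.35,0,0,1],[1,-0.7,0,0,1],[1,-0.7,0,0,1],[1,-0.7,0,0,1]])

```text
clock: 2.3
eef_pos: [0.4207, -0.0442, 0.3308]
tool_rot: [0.978, 0.209, -0.0, -0.0]
ft_force: [0.4, -0.2, -0.0]
grip_width: 0.0854
```

Request:
carry_out(moves=[[0.5,-0.35,0,0,1],[1,-0.7,0,0,1],[1,-0.7,0,0,1],[1,-0.7,0,0,1]])

```text
clock: 2.7
eef_pos: [0.4836, 0.0598, 0.3305]
tool_rot: [0.978, 0.208, -0.001, 0.0]
ft_force: [-0.7, -0.8, -0.1]
grip_width: 0.0853
```

Request:
carry_out(moves=[[0.5,-0.35,0,0,1],[1,-0.7,0,0,1],[1,-0.7,0,0,1],[1,-0.7,0,0,1],[1,-0.7,0,0,1]])

```text
clock: 3.2
eef_pos: [0.5453, 0.162, 0.3309]
tool_rot: [0.978, 0.207, -0.001, 0.001]
ft_force: [-0.2, -0.3, -1.2]
grip_width: 0.0853
```

```bash
python3 - <<'E'
from plan import *
g=W(-.0348,0,.1284+.006)
go([g[0],g[1],.33],np.degrees(YAW)+90)
E
```

```text
t 3.2 pos [0.5453 0.162  0.3309] q6 [ 0.29  0.37  0.37  1.58 -0.    1.44] yaw_x 23.89 tz [-0.001 -0.001 -1.   ] F [-0.2 -0.3 -1.2] w 0.0853
need /0.1m: [ 0.252 -0.257  0.009]
world turn [-179.4    0.6] roll units (tool z down => negative) [ 1.993 -0.007]
```

Request:
carry_out(moves=[[0.25,-0.26,0,-0.007,1],[0.25,-0.26,0.4,-0.007,1],[0.25,-0.26,0.8,-0.007,1],[0.25,-0.26,1.0,-0.007,1],[0.25,-0.26,1.0,-0.007,1],[0.25,-0.26,1.0,-0.007,1]])

```text
clock: 3.8
eef_pos: [0.5578, 0.1961, 0.2324]
tool_rot: [0.977, 0.212, 0.0, 0.0]
ft_force: [-0.4, -0.2, -1.2]
grip_width: 0.0853
```

Request:
carry_out(moves=[[0,0,0.3,0,1],[0,0,0.3,0,1],[0,0,0.3,0,1]])

```text
clock: 4.1
eef_pos: [0.5582, 0.1974, 0.203]
tool_rot: [0.977, 0.213, 0.001, -0.0]
ft_force: [-0.3, 0.4, 0.7]
grip_width: 0.0855
```

```bash
python3 - <<'E'
from plan import *
g=W(-.0348,0,.1284+.006)
go(g,np.degrees(YAW)+90)
for n in("side","top"): cv2.imwrite(f"pics/{n}1.png",imaging.camera(n)[:,:,::-1])
crop("pics/top1.png",165,150,275,250,6,"pics/ct1.png")
crop("pics/side1.png",170,170,290,310,4,"pics/cs1.png")
E
```

```text
t 4.1 pos [0.5582 0.1974 0.203 ] q6 [ 0.34  0.45  0.16  1.28 -0.    1.48] yaw_x 24.59 tz [ 0.001  0.    -1.   ] F [-0.3  0.4  0.7] w 0.0855
need /0.1m: [-0.011  0.014  0.686]
world turn [ 1.799e+02 -1.000e-01] roll units (tool z down => negative) [-1.999e+00  1.000e-03]
```

View pics/ct1.png

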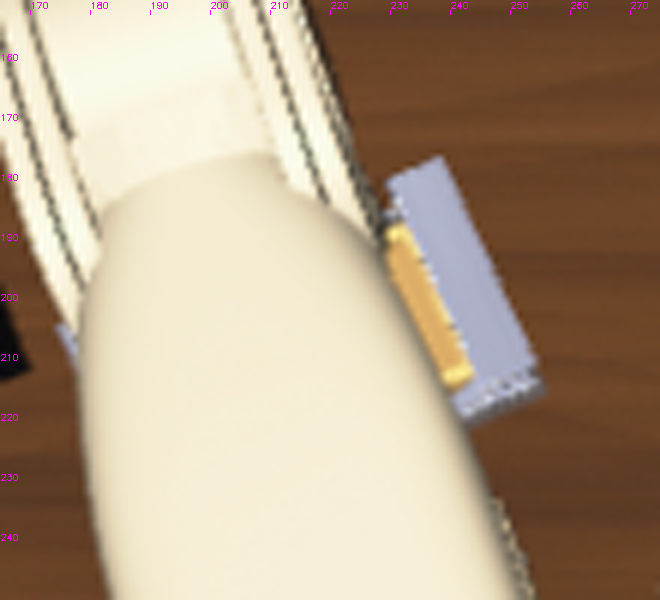

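View pics/cs1.png

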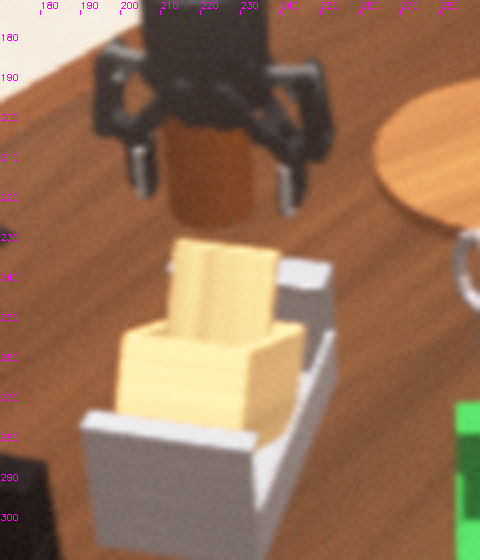

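```bash
python3 - <<'E'
from plan import *
p=bot.get_obs()["eef_pos"]; 
for off in(.012,.025): print(off,proj("side",[p+[0,0,-off]-Y*.043,p+[0,0,-off]+Y*.043,p+[0,0,-off]]).round(1).tolist())
for z in(.16,.147): print(z,proj("side",[W(-.0463,0,.1472)]).round(1), proj("side",[p*[1,1,0]+[0,0,z]]).round(1))
E
```

```text
0.012 [[207.2, 216.6], [240.0, 220.6], [223.5, 218.6]]
0.025 [[207.7, 220.9], [240.3, 224.9], [223.9, 222.9]]
0.16 [[226.9 230. ]] [[224.4 228.9]]
0.147 [[226.9 230. ]] [[224.7 233. ]]
```

Request:
carry_out(moves=[[-0.01,0.01,0.2,0,1],[-0.01,0.01,0.4,0,1],[-0.01,0.01,0.55,0,1],[-0.01,0.01,0.65,0,1],[-0.01,0.01,0.7,0,1],[-0.01,0.01,0.73,0,1],[-0.01,0.01,0.73,0,1],[-0.01,0.01,0.73,0,1]])

```text
clock: 5.0
eef_pos: [0.5579, 0.1967, 0.1291]
tool_rot: [0.977, 0.213, 0.001, -0.0]
ft_force: [-0.9, -0.2, 0.1]
grip_width: 0.0856
```

```bash
python3 - <<'E'
from plan import *
go(W(-.0348,0,.130),np.degrees(YAW)+90)
for n in("side",): cv2.imwrite(f"pics/{n}2.png",imaging.camera(n)[:,:,::-1])
crop("pics/side2.png",170,180,270,310,5,"pics/cs2.png")
E
```

```text
t 5.0 pos [0.5579 0.1967 0.1291] q6 [0.34 0.5  0.04 1.11 0.   1.48] yaw_x 24.64 tz [ 0.001  0.    -1.   ] F [-0.9 -0.2  0.1] w 0.0856
need /0.1m: [-0.004  0.009 -0.009]
world turn [ 1.799e+02 -1.000e-01] roll units (tool z down => negative) [-1.999e+00  1.000e-03]
```

View pics/cs2.png

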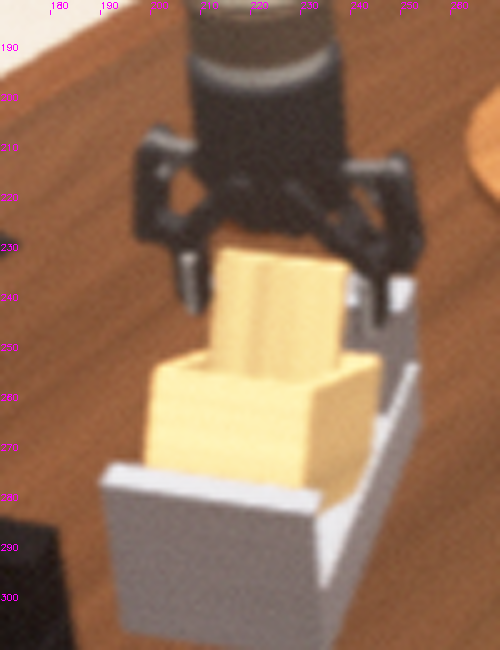

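Request:
carry_out(moves=[[0,0,0,0,0.75],[0,0,0,0,0.7],[0,0,0,0,0.65],[0,0,0,0,0.6],[0,0,0,0,0.4],[0,0,0,0,0.2],[0,0,0,0,-1],[0,0,0,0,-1],[0,0,0,0,-1],[0,0,0,0,-1]])

```text
clock: 6.05
eef_pos: [0.5585, 0.1969, 0.1293]
tool_rot: [0.977, 0.213, 0.002, -0.0]
ft_force: [3.6, 1.6, 5.2]
grip_width: 0.0673
```

```bash
python3 - <<'E'
from plan import *
go(W(-.0348,0,.130),np.degrees(YAW)+90)
for n in("side",): cv2.imwrite(f"pics/{n}3.png",imaging.camera(n)[:,:,::-1])
crop("pics/side3.png",170,180,270,310,5,"pics/cs3.png")
E
```

```text
t 6.05 pos [0.5585 0.1969 0.1293] q6 [ 0.34  0.5   0.04  1.11 -0.    1.48] yaw_x 24.64 tz [ 0.003  0.001 -1.   ] F [3.6 1.6 5.2] w 0.0673
need /0.1m: [-0.01   0.008 -0.007]
world turn [ 1.799e+02 -1.000e-01] roll units (tool z down => negative) [-1.999e+00  1.000e-03]
```

View pics/cs3.png

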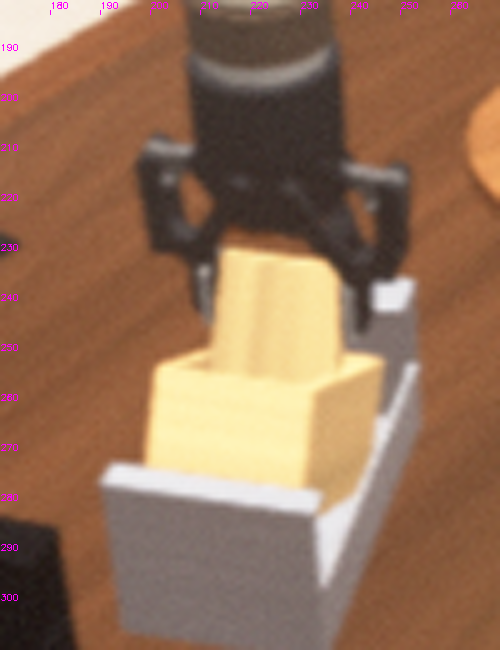

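Request:
carry_out(moves=[[0,0,-0.03,0,-1],[0,0,-0.06,0,-1],[0,0,-0.09,0,-1],[0,0,-0.1,0,-1],[0,0,-0.1,0,-1]])

```text
clock: 6.6
eef_pos: [0.5569, 0.1963, 0.1379]
tool_rot: [0.977, 0.213, -0.001, 0.0]
ft_force: [0.1, 0.6, -3.9]
grip_width: 0.0672
```

```bash
python3 - <<'E'
from plan import *
go(W(-.0348,0,.130),np.degrees(YAW)+90)
for n in("side","top"): cv2.imwrite(f"pics/{n}4.png",imaging.camera(n)[:,:,::-1])
crop("pics/side4.png",170,180,270,310,5,"pics/cs4.png")
E
```

```text
t 6.6 pos [0.5569 0.1963 0.1379] q6 [ 0.34  0.49  0.06  1.14 -0.    1.48] yaw_x 24.64 tz [-0.001 -0.    -1.   ] F [ 0.1  0.6 -3.9] w 0.0672
need /0.1m: [0.006 0.01  0.079]
world turn [ 1.799e+02 -1.000e-01] roll units (tool z down => negative) [-1.999e+00  1.000e-03]
```

View pics/cs4.png

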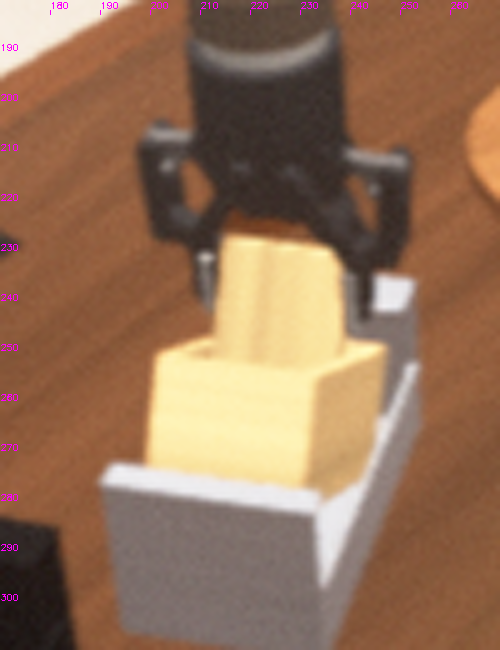

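```bash
cat > tilt.py <<'E'
from w import *
def onplane(u,v,y):
    e,d=ray("side",u,v); s=(y-(e-O)@Y)/(d@Y); p=e+s*d-O; return np.array([p@X,p[2]])*1000
def tilt(hl,hr,rl,rr,y0=0):
    out=[]
    for h,r,s in((hl,rl,-1),(hr,rr,1)):
        H=onplane(*h,y0+s*.034); r_=onplane(*r,y0+s*.04); d=H-r_
        th=np.degrees(np.arctan2(d[1],d[0])-np.arctan2(55,-63)); out.append((H.round(1),r_.round(1),"len",np.linalg.norm(d).round(1),"tilt",th.round(1)))
    for o in out: print(*o)
E
python3 - <<'E'
from tilt import *
c=lambda x,y:(170+x/5-.5,180+y/5-.5)
print("before");tilt(c(219,248),c(336,264),c(155,373),c(308,393))
print("now");tilt(c(224,236),c(334,252),c(157,362),c(317,380))
E
```

```text
before
[-38.5 150.7] [ 46.6 134. ] len 86.7 tilt 30.0
[-22.8 161.9] [ 50.5 138. ] len 77.2 tilt 23.0
now
[-47.1 152.3] [ 42.6 137.8] len 90.8 tilt 31.9
[-21.  170.7] [ 36.1 134.6] len 67.5 tilt 8.8
```

Request:
carry_out(moves=[[0,0.04,-0.01,0,-1],[0,0.08,-0.01,0,-1],[0,0.12,-0.01,0,-1],[0,0.15,-0.01,0,-1],[0,0.15,-0.01,0,-1]])

```text
clock: 7.2
eef_pos: [0.5638, 0.1822, 0.1393]
tool_rot: [0.977, 0.213, 0.0, 0.0]
ft_force: [-0.7, 0.3, -3.3]
grip_width: 0.067
```

```bash
cat > st.py <<'E'
from tilt import *
import sys
o=bot.get_obs(); p=o["eef_pos"]-O
print("t",o["clock"],"well-frame tcp x,y,z mm",(p@X*1000).round(1),(p@Y*1000).round(1),(p[2]*1000).round(1),"F well x,y,z",(o["ft_force"]@X).round(1),(o["ft_force"]@Y).round(1),o["ft_force"][2].round(1),"T",(o["ft_torque"]@Y).round(2),"w",o["grip_width"])
i=sys.argv[1]
cv2.imwrite(f"pics/side{i}.png",imaging.camera("side")[:,:,::-1]); crop(f"pics/side{i}.png",170,180,270,310,5,f"pics/cs{i}.png")
E
python3 st.py 5
```

```text
t 7.2 well-frame tcp x,y,z mm -49.5 0.2 139.3 F well x,y,z 0.6 0.5 -3.3 T 0.09 w 0.06698428460261907
```

View pics/cs5.png

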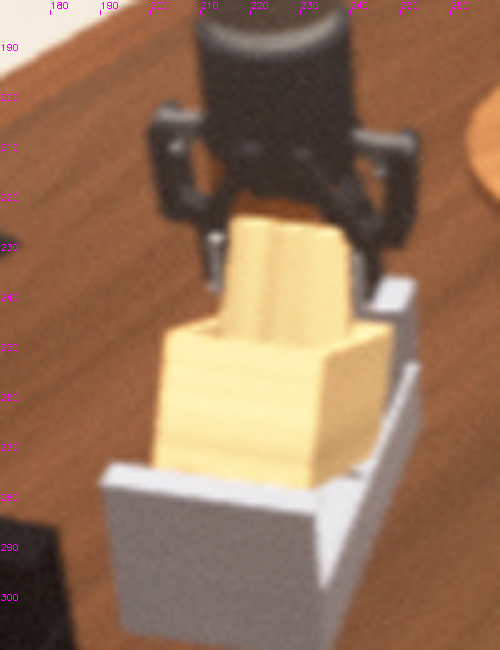

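Request:
carry_out(moves=[[0,0,0.03,0,-1],[0,0,0.06,0,-1],[0,0,0.085,0,-1],[0,-0.02,0.09,0,-1],[0,-0.04,0.09,0,-1],[0,-0.06,0.09,0,-1],[0,-0.08,0.095,0,-1],[0,-0.08,0.095,0,-1]])

```text
clock: 8.05
eef_pos: [0.5607, 0.1902, 0.1305]
tool_rot: [0.977, 0.213, 0.001, 0.0]
ft_force: [2.3, -3.9, 2.6]
grip_width: 0.0675
```

```bash
python3 st.py 6
```

```text
t 8.05 well-frame tcp x,y,z mm -40.9 -0.3 130.5 F well x,y,z -4.5 -0.5 2.6 T 1.41 w 0.06752413645405168
```

View pics/cs6.png

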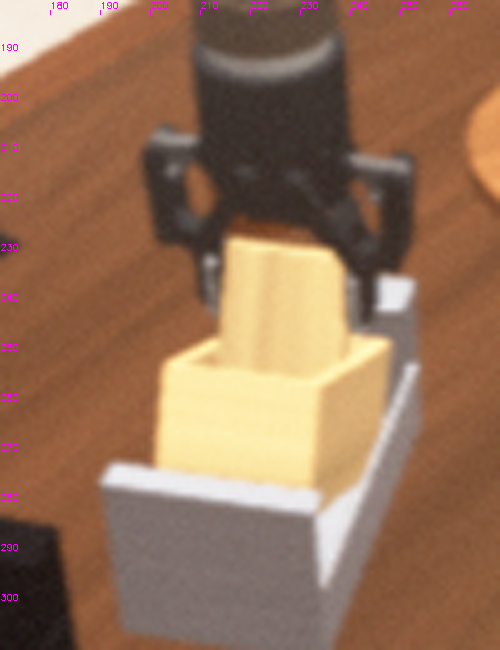

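Request:
carry_out(moves=[[0,-0.02,0.01,0,-1],[0,-0.04,0.02,0,-1],[0,-0.06,0.03,0,-1],[0,-0.08,0.04,0,-1],[0,-0.1,0.05,0,-1],[0,-0.1,0.05,0,-1]])

```text
clock: 8.7
eef_pos: [0.5569, 0.2001, 0.1289]
tool_rot: [0.977, 0.214, 0.002, -0.001]
ft_force: [-3.7, -3.2, 19.3]
grip_width: 0.0672
```

```bash
python3 st.py 7
```

```text
t 8.7 well-frame tcp x,y,z mm -30.3 -0.9 128.9 F well x,y,z -1.4 4.7 19.3 T 1.05 w 0.06715212221645167
```

View pics/cs7.png

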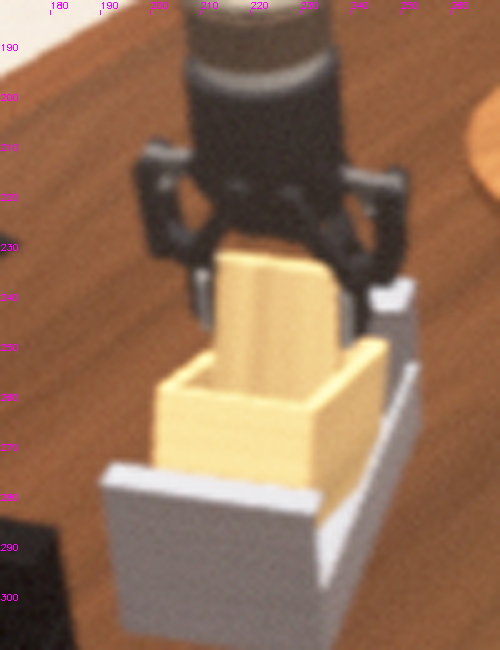

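Request:
carry_out(moves=[[0,-0.02,0,0,-1],[0,-0.04,0,0,-1],[0,-0.06,0,0,-1],[0,-0.08,0,0,-1],[0,-0.08,0,0,-1]])

```text
clock: 9.25
eef_pos: [0.5539, 0.2072, 0.1275]
tool_rot: [0.977, 0.213, 0.002, -0.0]
ft_force: [-0.6, -3.3, 10.8]
grip_width: 0.0673
```

```bash
python3 st.py 8
```

```text
t 9.25 well-frame tcp x,y,z mm -22.6 -1.2 127.5 F well x,y,z -2.7 1.9 10.8 T 1.32 w 0.06726929914417286
```

View pics/cs8.png

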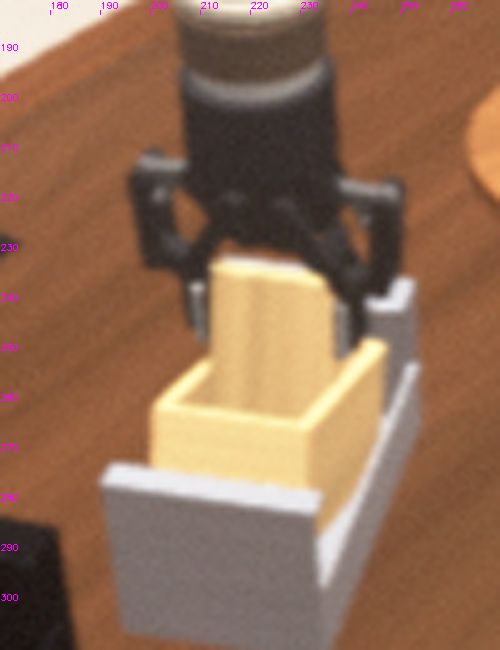

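Request:
carry_out(moves=[[0,-0.01,0.01,0,-1],[0,-0.02,0.02,0,-1],[0,-0.03,0.03,0,-1],[0,-0.04,0.04,0,-1],[0,-0.04,0.04,0,-1]])

```text
clock: 9.8
eef_pos: [0.5519, 0.212, 0.1259]
tool_rot: [0.977, 0.214, 0.003, -0.002]
ft_force: [-5.3, -2.2, 21.6]
grip_width: 0.0671
```

```bash
python3 st.py 9
```

```text
t 9.8 well-frame tcp x,y,z mm -17.4 -1.4 125.9 F well x,y,z 0.2 5.7 21.6 T 0.59 w 0.06710557712397482
```

View pics/cs9.png

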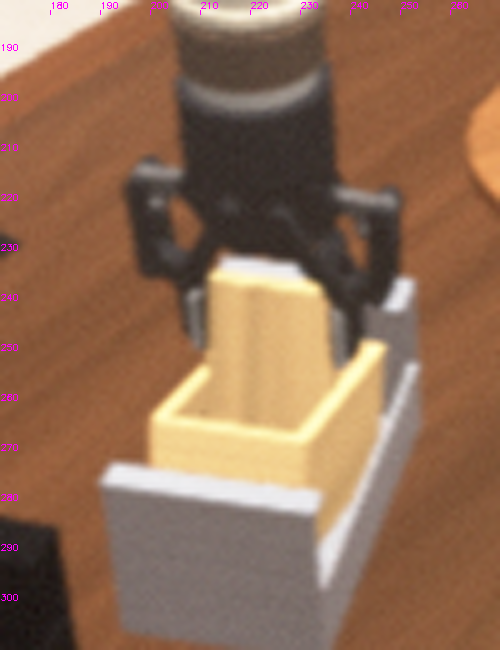

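Request:
carry_out(moves=[[0,-0.02,0.0,0,-1],[0,-0.04,0.005,0,-1],[0,-0.06,0.01,0,-1],[0,-0.07,0.01,0,-1],[0,-0.07,0.01,0,-1]])

```text
clock: 10.35
eef_pos: [0.5494, 0.2182, 0.1238]
tool_rot: [0.977, 0.214, 0.003, -0.001]
ft_force: [-3.1, -1.7, 16.1]
grip_width: 0.0672
```

```bash
python3 st.py 10
```

```text
t 10.35 well-frame tcp x,y,z mm -10.8 -1.6 123.8 F well x,y,z -0.2 3.5 16.1 T 0.93 w 0.06724683313070579
```

View pics/cs10.png

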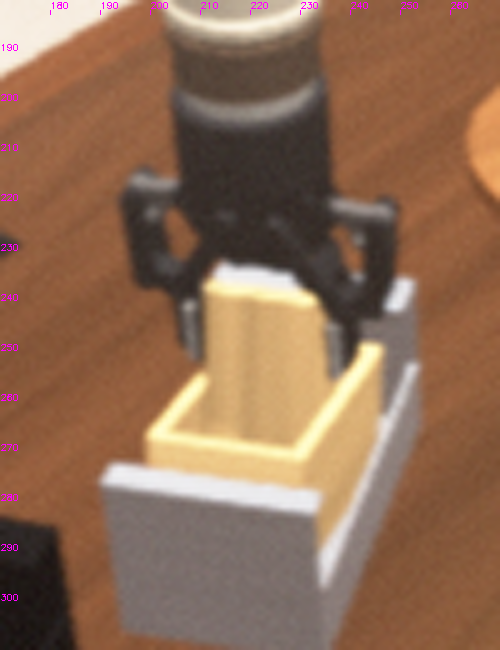

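```bash
python3 - <<'E'
from tilt import *
c=lambda x,y:(170+x/5-.5,180+y/5-.5)
for nm,n,f_ in(("10",(303,457),(381,347)),("9",(306,440),(383,345)),("3",(308,393),None)):
    a=onplane(*c(*n),.039); print(nm,a)
    if f_: 
        b=onplane(*c(*f_),.039); d=a-b; print(b,"len",np.hypot(*d),"tilt",np.degrees(np.arctan2(d[1],d[0])))
for y,p in((.05,(322,495)),(-.05,(105,466))): print("lip near top edge outer corner",onplane(*c(*p),y))
E
```

```text
10 [ 62.18088817 106.94372094]
[-74.30723851  70.20393269] len 141.34645649627146 tilt 15.065742320694177
9 [ 55.95218274 112.60078094]
[-78.11437323  68.65602001] len 141.08502203880184 tilt 18.14827312823918
3 [ 47.72957017 135.58142769]
lip near top edge outer corner [69.93834928 91.09117889]
lip near top edge outer corner [ 95.43702355 113.36376616]
```

Request:
carry_out(moves=[[0,0.03,-0.03,0,-1],[0,0.07,-0.06,0,-1],[0,0.11,-0.08,0,-1],[0,0.15,-0.09,0,-1],[0,0.19,-0.09,0,-1],[0,0.19,-0.09,0,-1],[0,0.19,-0.09,0,-1]])

```text
clock: 11.1
eef_pos: [0.556, 0.199, 0.1284]
tool_rot: [0.977, 0.213, -0.0, -0.0]
ft_force: [-0.3, -0.1, -4.7]
grip_width: 0.0675
```

```bash
python3 st.py 11
```

```text
t 11.1 well-frame tcp x,y,z mm -30.9 0.4 128.4 F well x,y,z 0.0 0.3 -4.7 T 0.07 w 0.06747807132470666
```

View pics/cs11.png

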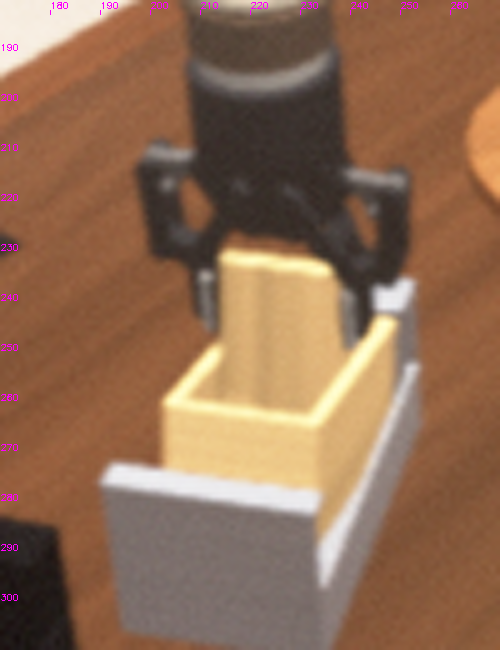

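Request:
carry_out(moves=[[0,0,0.025,0,-1],[0,0,0.05,0,-1],[0,-0.02,0.055,0,-1],[0,-0.04,0.06,0,-1],[0,-0.06,0.07,0,-1],[0,-0.08,0.08,0,-1],[0,-0.1,0.085,0,-1],[0,-0.12,0.095,0,-1],[0,-0.12,0.095,0,-1]])

```text
clock: 12.05
eef_pos: [0.5517, 0.2096, 0.1204]
tool_rot: [0.977, 0.213, 0.001, 0.001]
ft_force: [-1.5, -4.7, 3.3]
grip_width: 0.0671
```

```bash
python3 st.py 12
```

```text
t 12.05 well-frame tcp x,y,z mm -19.6 -0.1 120.4 F well x,y,z -3.7 3.3 3.3 T 1.49 w 0.06714259536723685
```

View pics/cs12.png

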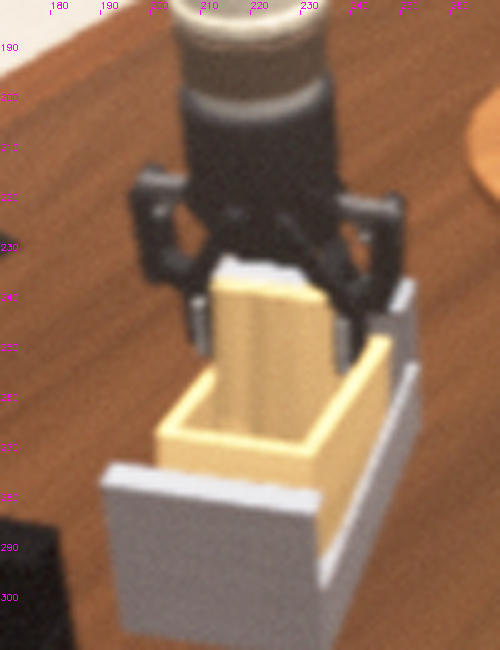

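Request:
carry_out(moves=[[0,-0.02,0.01,0,-1],[0,-0.04,0.02,0,-1],[0,-0.06,0.035,0,-1],[0,-0.08,0.045,0,-1],[0,-0.1,0.055,0,-1],[0,-0.1,0.055,0,-1]])

```text
clock: 12.7
eef_pos: [0.5472, 0.2199, 0.1167]
tool_rot: [0.977, 0.214, 0.001, -0.0]
ft_force: [-6.2, -2.4, 14.7]
grip_width: 0.0667
```

```bash
python3 st.py 13;  python3 - <<'E'
from tilt import *
c=lambda x,y:(170+x/5-.5,180+y/5-.5)
a=onplane(*c(312,454),.039);b=onplane(*c(389,340),.039);d=a-b;print(a,b,np.hypot(*d),np.degrees(np.arctan2(d[1],d[0])))
E
```

```text
t 12.7 well-frame tcp x,y,z mm -8.3 -0.3 116.7 F well x,y,z 0.4 6.7 14.7 T 0.99 w 0.0666871403853061
[48.92566048 97.74372904] [-89.57247189  63.33990003] 142.7072392031563 13.950278264662122
```

View pics/cs13.png

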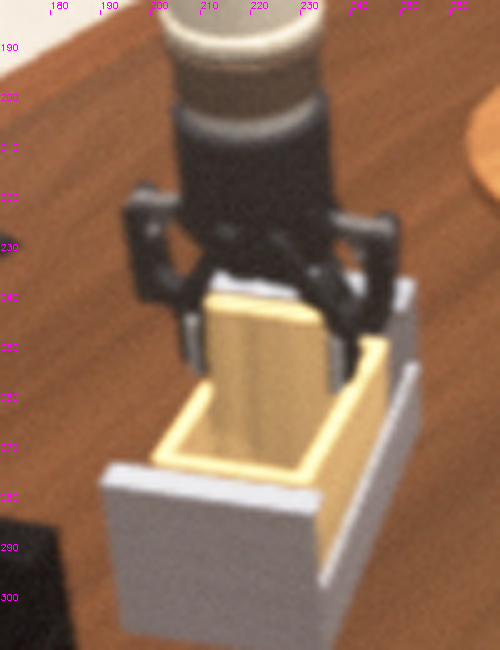

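```bash
python3 - <<'E'
from tilt import *
c=lambda x,y:(170+x/5-.5,180+y/5-.5)
for y in(.036,.04,.044):
  a=onplane(*c(306,480),y);b=onplane(*c(387,342),y);d=a-b;print(a,b,np.hypot(*d),np.degrees(np.arctan2(d[1],d[0])))
# left handle top corner
print(onplane(*c(210,300),-.034), onplane(*c(157,459),-.04))
E
```

```text
[52.33204026 83.14010556] [-95.35115949  57.04899438] 149.97024228673854 10.019029818439298
[63.34891353 93.30386091] [-82.47838839  67.5406302 ] 148.08560376222073 10.019029818439282
[ 74.3657868  103.46761625] [-69.60561728  78.03226601] 146.20096523770286 10.019029818439263
[-19.09427875 131.45640356] [56.96777101 87.18007892]
```

Request:
carry_out(moves=[[0,0.03,-0.03,0,-1],[0,0.07,-0.06,0,-1],[0,0.11,-0.07,0,-1],[0,0.15,-0.07,0,-1],[0,0.18,-0.06,0,-1],[0,0.18,-0.03,0,-1],[0,0.17,-0.01,0,-1],[0,0.15,0.01,0,-1],[0,0.13,0.025,0,-1],[0,0.11,0.035,0,-1],[0,0.09,0.045,0,-1],[0,0.07,0.05,0,-1],[0,0.07,0.05,0,-1]])

```text
clock: 14.05
eef_pos: [0.5503, 0.2118, 0.1121]
tool_rot: [0.977, 0.213, 0.001, 0.002]
ft_force: [-4.0, -4.6, 13.5]
grip_width: 0.0674
```

```bash
python3 st.py 14
```

```text
t 14.05 well-frame tcp x,y,z mm -17.0 0.2 112.1 F well x,y,z -2.6 5.5 13.5 T 1.25 w 0.06737159019789654
```

View pics/cs14.png

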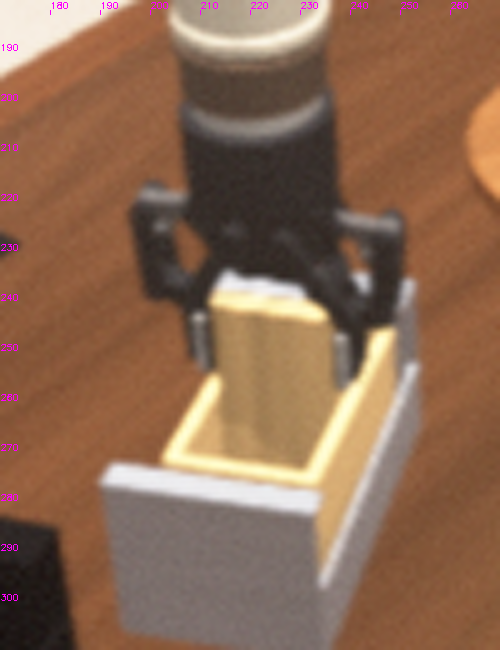

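Request:
carry_out(moves=[[0,-0.02,0.01,0,-1],[0,-0.04,0.015,0,-1],[0,-0.06,0.02,0,-1],[0,-0.08,0.025,0,-1],[0,-0.1,0.03,0,-1],[0,-0.1,0.03,0,-1]])

```text
clock: 14.7
eef_pos: [0.5465, 0.2212, 0.1087]
tool_rot: [0.977, 0.213, 0.002, 0.002]
ft_force: [-2.4, -3.9, 11.0]
grip_width: 0.0676
```

```bash
python3 st.py 15;  python3 - <<'E'
from tilt import *
c=lambda x,y:(170+x/5-.5,180+y/5-.5)
for n,f_ in(((314,481),(395,328)),):
  a=onplane(*c(*n),.04);b=onplane(*c(*f_),.04);d=a-b;print(a,b,np.hypot(*d),np.degrees(np.arctan2(d[1],d[0])))
E
```

```text
t 14.7 well-frame tcp x,y,z mm -6.9 -0.2 108.7 F well x,y,z -2.5 3.8 11.0 T 1.21 w 0.06757063599120154
[51.92281508 82.85985974] [-98.6572061   64.91842269] 151.6451052448834 6.7946938218306405
```

View pics/cs15.png

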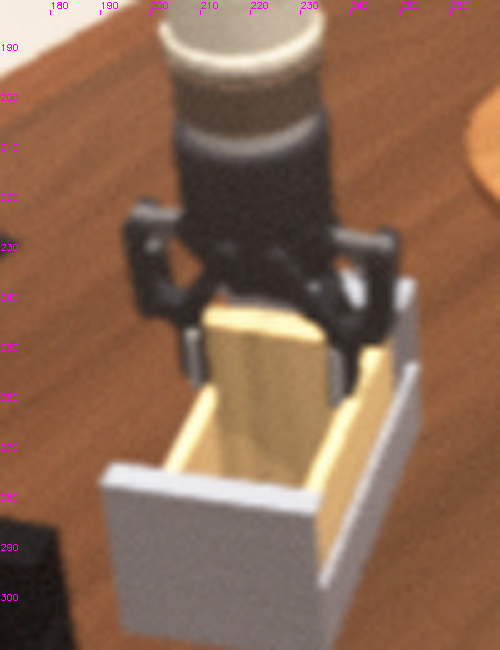

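```bash
python3 - <<'E'
from tilt import *
im=cv2.imread("pics/side15.png");k=6;x0,y0,x1,y1=180,215,270,315
im=cv2.resize(im[y0:y1,x0:x1],None,fx=k,fy=k,interpolation=cv2.INTER_CUBIC)
p=bot.get_obs()["eef_pos"]-O; gx=p@X;gz=p[2]
for th,col in((0,(0,0,255)),(6,(255,0,0)),(-3,(0,160,0))):
    t=np.radians(th); ux=np.array([np.cos(t),np.sin(t)]);uz=np.array([-np.sin(t),np.cos(t)])
    P=[]
    for y in(.04,-.04):
        for a in(-.07,.07):
            q=np.array([gx,gz])+a*ux+(.07-.102)*uz; P.append(W(q[0],y,q[1]))
    for y in(-.034,.034):
        q=np.array([gx,gz])+.007*ux+(.125-.102)*uz; P.append(W(q[0],y,q[1]))
    Q=[(int((u-x0+.5)*k),int((v-y0+.5)*k)) for u,v in proj("side",P)]
    for i in(0,2,4): cv2.line(im,Q[i],Q[i+1],col,1)
cv2.imwrite("pics/ov15.png",im)
E
```

```text
(no output)
```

View pics/ov15.png

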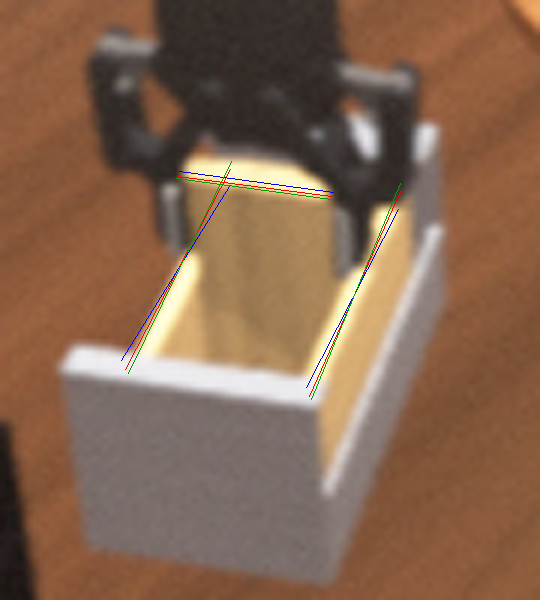

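Request:
carry_out(moves=[[0,0.0,-0.03,0,-1],[0,0.0,-0.06,0,-1],[0,-0.02,-0.1,0,-1],[0,-0.04,-0.14,0,-1],[0,-0.05,-0.15,0,-1],[0,-0.05,-0.15,0,-1],[0,-0.05,-0.15,0,-1]])

```text
clock: 15.45
eef_pos: [0.5434, 0.2265, 0.1206]
tool_rot: [0.977, 0.213, -0.0, 0.0]
ft_force: [-0.3, -1.0, -4.4]
grip_width: 0.0675
```

```bash
python3 st.py 16; cat > ov.py <<'E'
from tilt import *
import sys
i=sys.argv[1]; b=float(sys.argv[2]); ths=[float(v) for v in sys.argv[3:]]
im=cv2.imread(f"pics/side{i}.png");k=6;x0,y0,x1,y1=180,205,270,305
im=cv2.resize(im[y0:y1,x0:x1],None,fx=k,fy=k,interpolation=cv2.INTER_CUBIC)
p=bot.get_obs()["eef_pos"]-O; gx=p@X;gz=p[2];gy=p@Y
for th,col in zip(ths,((0,0,255),(255,0,0),(0,160,0))):
    t=np.radians(th); ux=np.array([np.cos(t),np.sin(t)]);uz=np.array([-np.sin(t),np.cos(t)])
    P=[]
    def pt(a,y,bb):
        q=np.array([gx,gz])+a*ux+(bb-b)*uz; return W(q[0],y+gy,q[1])
    P=[pt(-.07,.04,.07),pt(.07,.04,.07),pt(.07,-.04,.07),pt(-.07,-.04,.07),pt(.007,-.034,.125),pt(.007,.034,.125)]
    Q=[(int((u-x0+.5)*k),int((v-y0+.5)*k)) for u,v in proj("side",P)]
    for m in(0,1,2,4): cv2.line(im,Q[m],Q[m+1],col,1)
cv2.imwrite(f"pics/ov{i}.png",im)
E
python3 ov.py 16 .1 0 6
```

```text
t 15.45 well-frame tcp x,y,z mm -0.7 0.4 120.6 F well x,y,z -0.8 0.7 -4.4 T -0.02 w 0.06747067201062643
```

View pics/ov16.png

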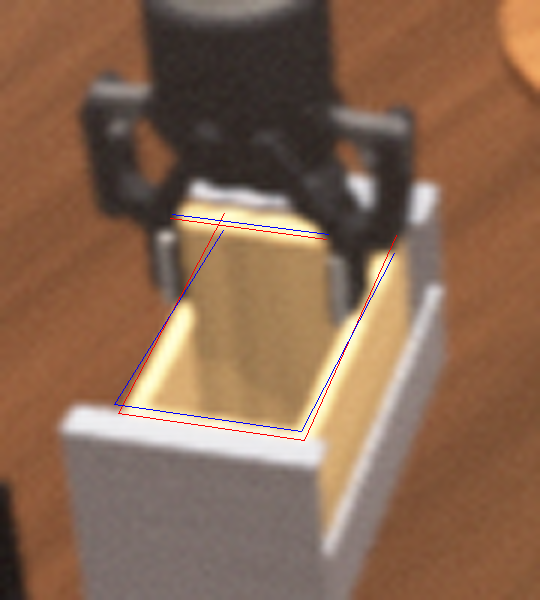

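Request:
carry_out(moves=[[0,0.0,-0.04,0,-1],[0,0.0,-0.08,0,-1],[0,0,-0.12,0,-1],[0,0,-0.16,0,-1],[0,0,-0.2,0,-1],[0,0,-0.2,0,-1]])

```text
clock: 16.1
eef_pos: [0.5447, 0.2272, 0.1429]
tool_rot: [0.977, 0.213, 0.002, -0.0]
ft_force: [-0.4, -0.5, -2.8]
grip_width: 0.0671
```

```bash
python3 st.py 17; python3 ov.py 17 .1 0 6
```

```text
t 16.1 well-frame tcp x,y,z mm -0.7 -1.1 142.9 F well x,y,z -0.3 0.6 -2.8 T -0.03 w 0.06708205728200722
```

View pics/ov17.png

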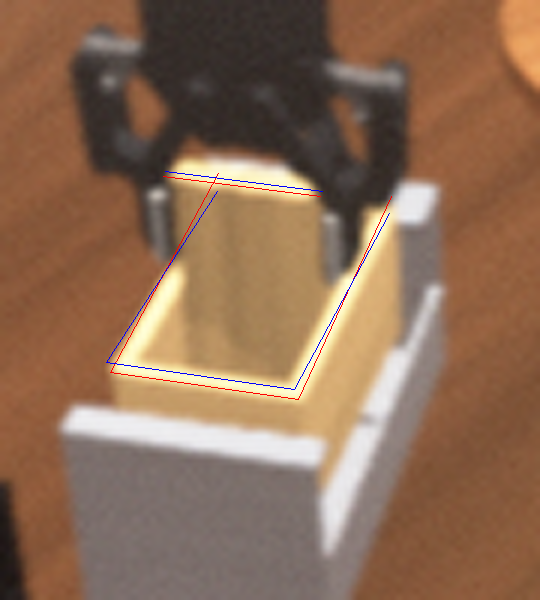

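Request:
carry_out(moves=[[0,0,-0.08,0,-1],[0,0,-0.18,0,-1],[0,0,-0.28,0,-1],[0,0,-0.4,0,-1],[0,0,-0.52,0,-1],[0,0,-0.64,0,-1],[0,0,-0.76,0,-1],[0,0,-0.88,0,-1],[0,0,-0.96,0,-1],[0,0,-1,0,-1],[0,0,-1,0,-1]])

```text
clock: 17.25
eef_pos: [0.5439, 0.2266, 0.2414]
tool_rot: [0.977, 0.213, 0.001, -0.0]
ft_force: [0.3, 0.5, -3.6]
grip_width: 0.0673
```

Request:
carry_out(moves=[[0,0,-0.08,0,-1],[0,0,-0.15,0,-1],[0,0,-0.15,0,-1],[0,0,-0.15,0,-1]])

```text
clock: 17.65
eef_pos: [0.5437, 0.2266, 0.256]
tool_rot: [0.977, 0.213, 0.0, -0.0]
ft_force: [-0.2, -0.1, -4.2]
grip_width: 0.0673
```

```bash
python3 st.py 18; python3 - <<'E'
from plan import *
crop("pics/side18.png",150,130,290,310,4,"pics/cs18.png")
go([.59,-.18,.258])
E
```

```text
t 17.65 well-frame tcp x,y,z mm -0.8 0.1 256.0 F well x,y,z -0.0 0.2 -4.2 T -0.03 w 0.06725780472145884
t 17.7 pos [0.5436 0.2265 0.2557] q6 [ 0.39  0.42  0.26  1.41 -0.    1.54] yaw_x 24.64 tz [-0. -0. -1.] F [-0.2  0.7 -4.3] w 0.067
need /0.1m: [-1.273  3.888 -0.023]
```

View pics/cs18.png

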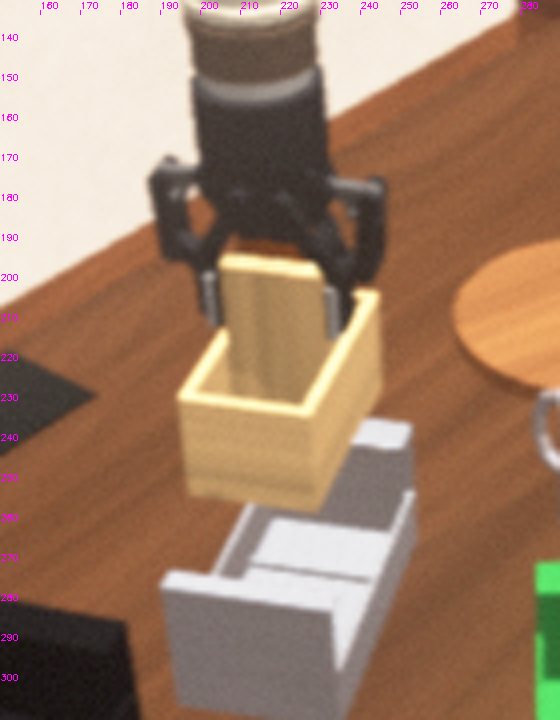

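Request:
carry_out(moves=[[-0.05,0.15,0,0,-1],[-0.12,0.36,0,0,-1],[-0.2,0.6,0,0,-1],[-0.28,0.84,0,0,-1],[-0.32,0.97,0,0,-1]])

```text
clock: 18.2
eef_pos: [0.5548, 0.1223, 0.2556]
tool_rot: [0.977, 0.212, -0.0, 0.0]
ft_force: [0.8, 0.6, -3.4]
grip_width: 0.067
```

Request:
carry_out(moves=[[-0.08,0.24,0,0,-1],[-0.16,0.48,0,0,-1],[-0.24,0.72,0,0,-1],[-0.32,0.97,0,0,-1]])

```text
clock: 18.6
eef_pos: [0.5662, 0.0223, 0.2557]
tool_rot: [0.977, 0.213, -0.0, -0.0]
ft_force: [-0.0, 0.5, -4.5]
grip_width: 0.0673
```

Request:
carry_out(moves=[[-0.08,0.24,0,0,-1],[-0.16,0.48,0,0,-1],[-0.24,0.72,0,0,-1],[-0.32,0.97,0,0,-1]])

```text
clock: 19.0
eef_pos: [0.5774, -0.0792, 0.2556]
tool_rot: [0.977, 0.213, -0.0, -0.0]
ft_force: [0.2, -0.5, -3.9]
grip_width: 0.0672
```

```bash
python3 - <<'E'
from plan import *
go([.59,-.18,.258])
E
```

```text
t 19.0 pos [ 0.5774 -0.0792  0.2556] q6 [-0.14  0.41  0.24  1.4   0.    1.  ] yaw_x 24.64 tz [-0.  0. -1.] F [ 0.2 -0.5 -3.9] w 0.0672
need /0.1m: [-0.306  0.969 -0.024]
```

Request:
carry_out(moves=[[-0.08,0.24,0,0,-1],[-0.16,0.48,0,0,-1],[-0.24,0.72,0,0,-1],[-0.3,0.92,0,0,-1],[-0.31,0.97,0,0,-1],[-0.31,0.97,0.15,0,-1],[-0.31,0.97,0.3,0,-1],[-0.31,0.97,0.45,0,-1],[-0.31,0.97,0.6,0,-1],[-0.31,0.97,0.75,0,-1],[-0.31,0.97,0.9,0,-1],[-0.31,0.97,1,0,-1],[-0.31,0.97,1,0,-1]])

```text
clock: 20.3
eef_pos: [0.5886, -0.1783, 0.1539]
tool_rot: [0.977, 0.214, -0.002, -0.001]
ft_force: [-0.3, -1.2, -3.2]
grip_width: 0.0672
```

```bash
python3 - <<'E'
from plan import *
go([.59,-.18,.155])
for n in("side","top"): cv2.imwrite(f"pics/{n}19.png",imaging.camera(n)[:,:,::-1])
crop("pics/side19.png",240,120,360,240,5,"pics/cs19.png"); crop("pics/top19.png",290,130,410,250,5,"pics/ct19.png")
E
```

```text
t 20.3 pos [ 0.5886 -0.1783  0.1539] q6 [-0.29  0.53  0.16  1.21  0.    0.85] yaw_x 24.67 tz [-0.004  0.002 -1.   ] F [-0.3 -1.2 -3.2] w 0.0672
need /0.1m: [ 0.005  0.021 -0.012]
```

View pics/cs19.png

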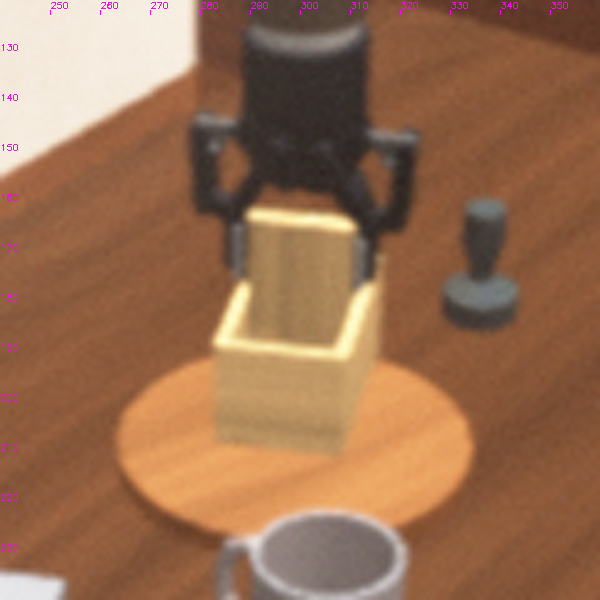

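View pics/ct19.png

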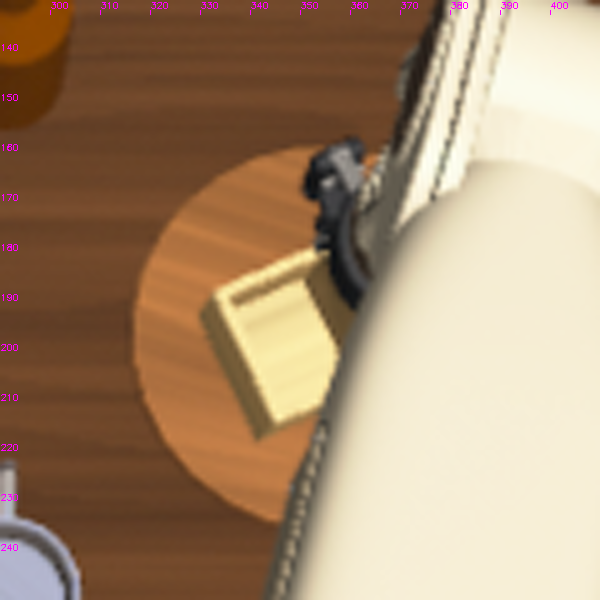

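Request:
carry_out(moves=[[0,0.015,0.06,0,-1],[0,0.015,0.12,0,-1],[0,0.015,0.18,0,-1],[0,0.015,0.23,0,-1],[0,0.015,0.26,0,-1],[0,0.015,0.28,0,-1],[0,0.015,0.29,0,-1],[0,0.015,0.3,0,-1],[0,0.015,0.3,0,-1]])

```text
clock: 21.3
eef_pos: [0.5906, -0.1805, 0.1259]
tool_rot: [0.977, 0.213, 0.0, 0.0]
ft_force: [0.4, -0.2, -3.6]
grip_width: 0.0673
```

```bash
python3 - <<'E'
from plan import *
go([.59,-.18,.12])
a=onz("top",333,188.4,.122);b=onz("top",344,216,.122); print(a,b,np.linalg.norm(a-b),(a+b)/2-.07*X)
E
```

```text
t 21.3 pos [ 0.5906 -0.1805  0.1259] q6 [-0.3   0.55  0.12  1.14  0.    0.84] yaw_x 24.64 tz [ 0. -0. -1.] F [ 0.4 -0.2 -3.6] w 0.0673
need /0.1m: [-0.003 -0.007  0.059]
[ 0.59664072 -0.10409956  0.122     ] [ 0.52040071 -0.13276496  0.122     ] 0.0814508679423651 [ 0.58758632 -0.18211264  0.122     ]
```

Not yet in contact; caddy centre ≈ (0.588, -0.182), on the board centre within a few mm. Lowering in 1 mm steps.

Request:
carry_out(moves=[[0,0,0.01,0,-1],[0,0,0.02,0,-1],[0,0,0.03,0,-1],[0,0,0.04,0,-1],[0,0,0.04,0,-1]])

```text
clock: 21.8
eef_pos: [0.5905, -0.1805, 0.122]
tool_rot: [0.977, 0.213, 0.0, 0.0]
ft_force: [0.2, 0.7, -2.9]
grip_width: 0.0674
```

Request:
carry_out(moves=[[0,0,0.01,0,-1],[0,0,0.02,0,-1],[0,0,0.03,0,-1],[0,0,0.03,0,-1]])

```text
clock: 22.2
eef_pos: [0.5904, -0.1802, 0.1216]
tool_rot: [0.977, 0.213, 0.001, 0.0]
ft_force: [-5.2, 4.4, 10.3]
grip_width: 0.0676
```

Request:
carry_out(moves=[[0,0,0.01,0,-1],[0,0,0.01,0,-1],[0,0,0.01,0,-1]])

```text
clock: 22.5
eef_pos: [0.5903, -0.1801, 0.1215]
tool_rot: [0.977, 0.213, 0.001, 0.0]
ft_force: [-7.0, 4.3, 14.5]
grip_width: 0.0673
```

```bash
python3 - <<'E'
from plan import *
go([.59,-.18,.12])
for n in("side",): cv2.imwrite(f"pics/{n}20.png",imaging.camera(n)[:,:,::-1])
crop("pics/side20.png",240,130,360,250,5,"pics/cs20.png")
E
```

```text
t 22.5 pos [ 0.5903 -0.1801  0.1215] q6 [-0.3   0.55  0.11  1.13 -0.    0.84] yaw_x 24.64 tz [ 0.002 -0.001 -1.   ] F [-7.   4.3 14.5] w 0.0673
need /0.1m: [-0.003 -0.002  0.015]
```

View pics/cs20.png

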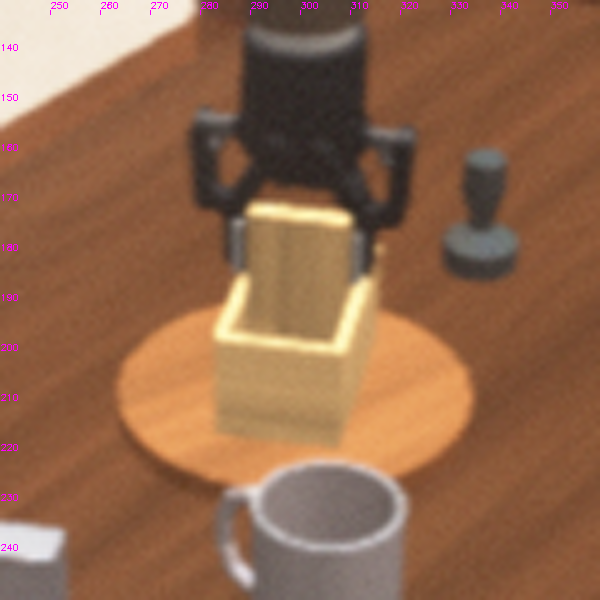

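Request:
carry_out(moves=[[0,0,-0.01,0,-1],[0,0,-0.02,0,-1],[0,0,-0.02,0,0.65],[0,0,-0.02,0,0.8],[0,0,-0.02,0,1],[0,0,-0.02,0,1],[0,0,-0.02,0,1],[0,0,-0.02,0,1]])

```text
clock: 23.35
eef_pos: [0.5905, -0.1805, 0.1196]
tool_rot: [0.977, 0.213, -0.0, -0.0]
ft_force: [0.1, 1.0, -0.8]
grip_width: 0.0857
```

```bash
python3 - <<'E'
from plan import *
go([.59,-.18,.12])
for n in("side",): cv2.imwrite(f"pics/{n}21.png",imaging.camera(n)[:,:,::-1])
crop("pics/side21.png",240,130,360,250,5,"pics/cs21.png")
E
```

```text
t 23.35 pos [ 0.5905 -0.1805  0.1196] q6 [-0.3   0.56  0.11  1.13 -0.    0.84] yaw_x 24.64 tz [-0.  0. -1.] F [ 0.1  1.  -0.8] w 0.0857
need /0.1m: [-0.003 -0.007 -0.004]
```

View pics/cs21.png

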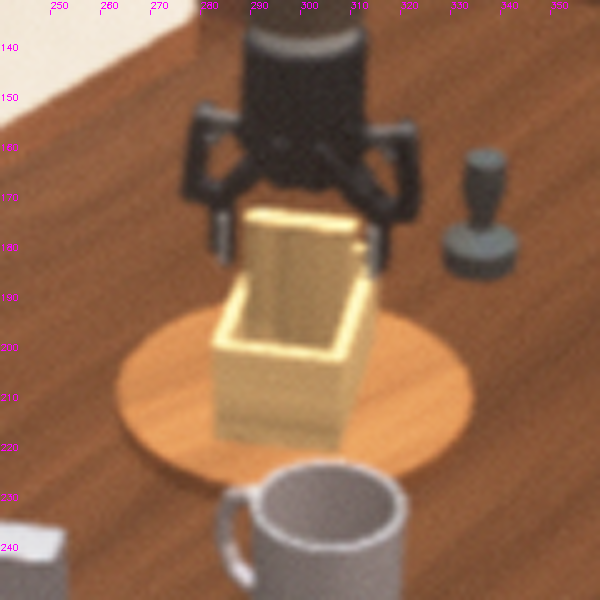

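Request:
carry_out(moves=[[0,0,-0.05,0,1],[0,0,-0.15,0,1],[0,0,-0.3,0,1],[0,0,-0.5,0,1],[0,0,-0.7,0,1],[0,0,-0.9,0,1],[0,0,-1,0,1],[0,0,-1,0,1]])

```text
clock: 24.2
eef_pos: [0.5916, -0.1808, 0.2224]
tool_rot: [0.977, 0.213, 0.002, 0.001]
ft_force: [0.8, -0.3, 0.2]
grip_width: 0.0854
```

Request:
carry_out(moves=[[0,0,-0.3,0,1],[0,0,-0.6,0,1],[0,0,-0.8,0,1],[-0.4,0,-0.8,0,1],[-0.8,0,-0.8,0,1],[-1,0,-0.8,0,1],[-1,0,-0.8,0,1]])

```text
clock: 24.9
eef_pos: [0.4971, -0.2231, 0.2994]
tool_rot: [0.977, 0.212, -0.001, -0.0]
ft_force: [0.2, 0.7, -0.1]
grip_width: 0.0851
```

Request:
carry_out(moves=[[-0.4,0,0,0,1],[-0.8,0,0,0,1],[-1,0,0,0,1],[-1,0,0,0,1]])

```text
clock: 25.3
eef_pos: [0.4073, -0.2644, 0.2994]
tool_rot: [0.977, 0.212, -0.0, -0.0]
ft_force: [-0.5, 0.4, -0.9]
grip_width: 0.0854
```

```bash
python3 - <<'E'
from plan import *
go([.59,-.18,.12])
for n in("side","top"): cv2.imwrite(f"pics/{n}22.png",imaging.camera(n)[:,:,::-1])
crop("pics/top22.png",270,120,410,270,4,"pics/ct22.png")
E
```

```text
t 25.3 pos [ 0.4073 -0.2644  0.2994] q6 [-0.58  0.2   0.06  1.44 -0.    0.57] yaw_x 24.49 tz [-0.001  0.001 -1.   ] F [-0.5  0.4 -0.9] w 0.0854
need /0.1m: [ 2.014 -0.009  1.793]
```

View pics/side22.png

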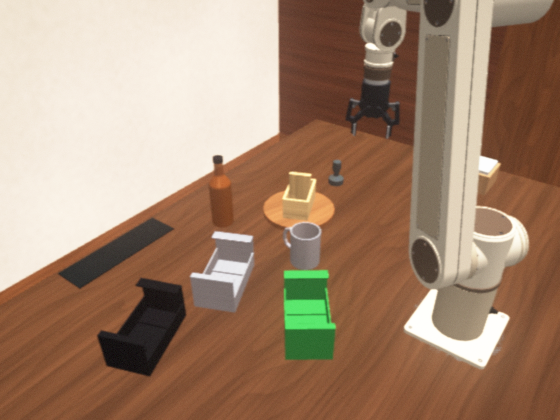

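View pics/ct22.png

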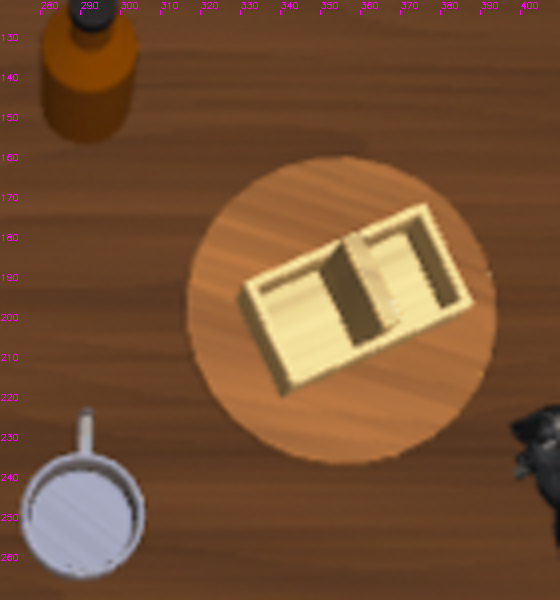

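```bash
python3 - <<'E'
from plan import *
C=[(331.7,191),(376,171.3),(388,195.3),(342.5,217)]
P=np.array([onz("top",*c,.088) for c in C]); print(P.round(3),P.mean(0), "sides",[np.linalg.norm(P[i]-P[(i+1)%4]).round(4) for i in range(4)], "off",np.linalg.norm(P.mean(0)[:2]-[.590,-.180]))
a=cv2.imread("pics/top0.png").astype(int);b=cv2.imread("pics/top22.png").astype(int);d=abs(a-b).max(2)
for n,(x0,y0,x1,y1) in dict(pitcher=(272,222,308,266),syrup=(278,112,308,158),tamper=(423,184,448,207)).items(): print(n,d[y0:y1,x0:x1].mean(),(d[y0:y1,x0:x1]>40).sum())
order.job_done()
E
```

```text
[[ 0.596 -0.104  0.088]
 [ 0.652 -0.23   0.088]
 [ 0.583 -0.262  0.088]
 [ 0.522 -0.133  0.088]] [ 0.58830429 -0.18238973  0.088     ] sides [np.float64(0.1384), np.float64(0.0758), np.float64(0.1429), np.float64(0.0791)] off 0.00293022359209298
pitcher 27.74621212121212 0
syrup 21.284057971014494 0
tamper 19.90608695652174 0
the job is handed in; nothing more can be done
```

The caddy is standing upright on the round board, released, and the job was handed in at about 25 s of the 56 s. No verdict was reported.

**What I did:** I gripped the handle board across its 68 mm width so the caddy could turn between the pads. I lifted it about 10 mm, moved it over the ridge and off the rail, and turned it level with gentle drags against the floor and ridge. It then came out through the mouth without touching, and I set it down on the board, opened the gripper and backed the arm away.

**Last checks:**
- **Position:** the caddy's centre measures (0.588, −0.182), about 3 mm from the board's centre. Its rim sides came out at 138–143 mm and 76–79 mm, against the true 140 and 80 mm.
- **Forces:** end-of-move wrist readings stayed at about 22 N or less vertically in the well and 15 N at set-down. Contact forces themselves could not be read, nor peaks between the readings.
- **Bystanders:** before and after pictures from above show no change at the pitcher, syrup bottle or tamper beyond general brightness.

**Where checks disagreed:**
- **Tilt in the well:** the single-view estimates from the side camera were uncertain by several degrees. I settled it by overlaying model outlines, and by the caddy passing the mouth freely.
- **Well pose:** the top and side views differed by about 1.5 mm.
- **Board centre:** the colour mask for the board failed in the side view. I used the top view for its centre.

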